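# Set a bottle leaning in the lever-operated tilting stand

### The job

Swing the lever of the tilting stand to its long centre line so that the cup is upright, then stand the smaller of the two brown bottles on the bench upright in the cup, right down on its floor, and let go of it. Then swing the lever to the 30 degree line (the second of the three short lines, counted from the long one), so that the bottle leans with the cup, and leave it there. Leave the larger brown bottle alone.

Things in the scene. Friction and masses are not known exactly. Their poses are not given: they have to be found in the camera images.
- stand: Grey and aluminium tilting stand, fixed to the bench; place and yaw vary. Origin on the bench under the cup, z up. Its -x side is the front, where the lever hangs; +y is left when facing the front. Base plate 170 x 200 mm (x -90 to +80), top 12 mm high. Upright plate 200 mm wide, top at z 153 mm, front face at x = -55 mm. A small upright 50 mm wide behind the cup (x +52 to +64), as high.
- shaft (a point): Point on the shaft's axis above the stand's origin, 130 mm above the bench; the shaft runs along the stand's x axis. Axes as stand. Below it on the plate a long dark centre line and three short dark lines at 15, 30 and 45 degrees from it, only on the -y side (right when facing the front).
- handle_bar (a point): Middle of the stand's carrying handle: a level steel bar 12 mm thick, 180 mm long along the stand's y, 175 mm above the bench, 120 mm in front of the stand's origin, on two arms from the plate's top corners. It is right above the lever grip: a gripper cannot come straight down on the grip but must lean back to the front, about 40 degrees from vertical.
- lever_grip (a point): Point to grip on the black round lever grip, 26 mm in diameter, which points level to the stand's front; it reaches 26 mm forward and 34 mm back from this point. It swings on a flat steel arm, 75 mm from the shaft axis and below it, 110 mm in front of the stand's origin; with the lever at 0 it is 55 mm above the bench. A pointer is at the arm's foot.
- cup_floor (a point): Centre of the inner floor of the white round cup, 30 mm below the shaft axis (100 mm above the bench when upright); z is the cup's axis. The cup is 66 mm wide inside, its mouth slightly flared, its rim 42 mm above the floor. Cup and lever are one piece and turn together about the shaft.
- lever (a joint): Angle of lever and cup, rad. 0: lever on the long centre line, cup upright. Positive: the grip swings to the stand's -y side (the side with the short lines) and the cup leans to +y; 0.524 is the 30 degree line. Stops at -0.9 and +0.9; starts negative. Stiff: it stays where it is left and needs about 5 to 6 N at the grip.
- small_bottle: Brown round bottle with a black cap, 60 mm in diameter, 110 mm tall, about 0.3 kg, loose and upright; origin at the centre of its underside. The straight side can be gripped 65 mm above the underside.
- large_bottle: Bystander: a like bottle, 72 mm in diameter, 140 mm tall, loose; origin at the centre of its underside. The two bottles may have changed places: one stands well to the left of the stand, one well to the right.

How it is judged (in metres and radians):
On the way, in this order (a step that is already met when the one before it is completed fails the run):
1. the lever stands on the centre line (within 4 degrees) with the bottle not yet in the cup (value of joint lever between -0.07 and 0.07 rad and horizontal distance between small_bottle and cup_floor above 0.06 m), for 0.2 s.
2. the small bottle stands on the floor of the upright cup, let go of (value of joint lever between -0.12 and 0.12 rad and distance between small_bottle and cup_floor below 0.01 m and angle between small_bottle's own z axis and vertical below 0.3 rad and contact force between the fingers and small_bottle below 0.1 N and linear speed of small_bottle below 0.02 m/s), for 0.2 s.
At the end, for the whole second after the job is handed in: The lever rests within 3.4 degrees of the 30 degree line (0.464 to 0.584 rad), the small bottle sits at rest in the cup, its underside within 12 mm of the centre of the cup's floor and its axis within 15 degrees of the cup's; the large bottle stands where it was (within 30 mm) (value of joint lever between 0.464 and 0.584 rad and distance between small_bottle and cup_floor below 0.012 m and angle between the z axis of small_bottle and the z axis of cup_floor, either way round below 0.26 rad and angle between small_bottle's own z axis and vertical below 0.9 rad and linear speed of small_bottle below 0.02 m/s and distance of large_bottle from where it was at the start of the episode below 0.03 m and angle between large_bottle's own z axis and vertical below 0.1 rad); the robot touches nothing.
It fails at once if the large bottle is pushed away or knocked over (distance of large_bottle from where it was at the start of the episode above 0.03 m or angle between large_bottle's own z axis and vertical above 0.3 rad).
It fails at once if the small bottle is tipped over (more than 60 degrees from upright) (angle between small_bottle's own z axis and vertical above 1.05 rad).
It also fails if it takes over 72 s, if anything falls off the work surface, if the arm or the gripper's body presses on something with over 40 N, if the wrist force passes 120 N, or if a joint passes its speed limit or range.

### The arm

A 6-joint arm with a two-finger parallel gripper is mounted at the origin on a cart in front of the work surface, level with it; the furniture and walls round the work are solid. World frame = base frame: x ahead of the robot, y to its left, z up, the work surface at z = 0. Lengths are in mm, angles in degrees, forces in N, time in s.
With the tool pointing down it reaches from about 300 to 850 mm from the base axis. Payload 4.2 kg.
Tool frame: the origin (TCP) lies midway between the tips of the shut fingers; the grasp point (between the pads) lies 19 mm behind it; z points along the fingers, y is the line along which they close (so a half turn about z gives the same grasp; the last joint's range is limited). The gripper opens to 91 mm and grips with 3 to 60 N. Pads are 32 mm wide; open, the fingers measure 118 mm over their backs; the gripper's body (76 mm by 178 mm) begins 60 mm behind the grasp point.
Start: joints at [-73.453, 18.312, 89.639, -0, 72.044, -1.146], TCP at [174.755, -547.817, 213.976] pointing down, gripper open.
Joint ranges: [-177.97, 177.97], [-48.28, 115.42], [12.27, 149.76], [-77.06, 257.06], [2.81, 150.46], [-146.56, 146.56]. Speed limits (degrees/s): [147.25, 147.25, 180, 180, 180, 180].

### API

Orientations are given as [roll, pitch, yaw] about the fixed x, y, z axes, in that order (R = Rz(yaw) Ry(pitch) Rx(roll)).
In Python, from workcell import env, grab_frame, camera_model gives the robot as it stands (env), with the cameras as plain functions.
- The arm moves only by the shell command python3 drive.py FILE [OPENING] [FORCE], which reads ROWS from the file FILE. ROWS is a JSON object with one list for each field, all of the same length, 1 to 8, a row being the entries at one place: sx, sy, sz (the shift in mm), rx, ry, rz (a rotation vector in degrees); each row shifts and turns the commanded pose from where the row before left it, along the tool's axes as they then stand; what a row does not reach is not made up. A row lasts 1/10 s, in which the tool goes at most 50 mm and 8.59 degrees, less where a joint would pass 70% of its speed; a pose out of reach is approached as far as the arm can. OPENING is the finger opening in mm, set as the command begins (- or left out keeps the last). The fingers move at their own pace and stop on an object; FORCE is the grip in N (left out, the last holds). Time passes only in rows, so rows that do not move let the fingers close. It prints the time, the measured TCP pose, the force, the opening and the grip force at its end. Input that does not fit is refused with a message, and nothing moves.
- env.state(): the state, without advancing time (a new reading comes with each control period).
- grab_frame(name): name is "side" or "top"; returns the picture (420x560x3 uint8, blue, green, red); there is no depth.
- camera_model(name): a dict with "fx", "fy", "cx", "cy" (pixels), "D" ([k1, k2, p1, p2, k3] as OpenCV has them; the pictures are not rectified), "T" (4x4, takes a point from camera to world coordinates). Camera axes: x right, y up, looking along -z (the intrinsics and any distortion apply to the point x, -y, -z); pixel columns grow to the right and rows downward; lengths in mm; the calibration is good to about 2 mm. A picture is of the moment at which its call begins. camera_model takes no time and is no camera call.
- env.job_done(): hands the job in; it is judged then, once.
The state is a dict: "time_s": time; "qpos": joint angles; "qvel": joint speeds; "effort": joint torques, N m; "ee_pos": TCP position; "ee_rot": TCP orientation; "force": force on the tool from outside, world axes, zero at the start; "torque": the same for the moment, N m; "gripper_width": finger opening in mm; "gripper_force": force on a finger pad.
Only numpy, scipy, OpenCV 4.12 (cv2) and the standard library are available. Lean on these libraries where they do the work, as an engineer would, in place of code of your own. Each camera call takes 0.05 s, during which the arm holds its last target. There are 200 camera calls.

## Working session

There is one attempt and no reset: what is moved stays moved. The work goes in short steps, Python scripts to look and compute and a shell command to move; the robot and the scene stay as the last step left them, time stands still between calls to the robot, and variables do not carry over. Pictures are saved under pics/ and viewed, at most 12 in all, crops included, and the job is handed in when it is done.

```bash
ls; mkdir -p pics
python3 - <<'E'
from workcell import env, grab_frame, camera_model
import cv2
for n in("side","top"):
    cv2.imwrite(f"pics/{n}0.png",grab_frame(n)); m=camera_model(n); print(n,m)
s=env.state();print(s)
E
```

```text
drive.py
pics
workcell.py
side {'fx': 482.6718789635142, 'fy': 482.6718789635142, 'cx': 278.9929083948114, 'cy': 218.09589214832087, 'D': array([-0.05246104,  0.        ,  0.        ,  0.        ,  0.        ]), 'T': array([[-9.37789783e-01,  2.34732072e-01, -2.55834279e-01,
         1.94849516e+02],
       [-3.47049323e-01, -6.11763076e-01,  7.10846472e-01,
         1.02657765e+03],
       [ 1.03484994e-02,  7.55411671e-01,  6.55168769e-01,
         1.03579266e+03],
       [ 0.00000000e+00,  0.00000000e+00,  0.00000000e+00,
         1.00000000e+00]])}
top {'fx': 393.11876860612114, 'fy': 393.11876860612114, 'cx': 278.21845662722177, 'cy': 206.69868783542904, 'D': array([-0.01905344,  0.        ,  0.        ,  0.        ,  0.        ]), 'T': array([[ 8.04866235e-03,  9.77775282e-01, -2.09501117e-01,
         3.16247811e+02],
       [-9.99963905e-01,  8.44027221e-03,  9.75258283e-04,
         6.61586123e+00],
       [ 2.72182989e-03,  2.09485705e-01,  9.77807921e-01,
         1.33259139e+03],
       [ 0.00000000e+00,  0.00000000e+00,  0.00000000e+00,
         1.00000000e+00]])}
{'time_s': 0.1, 'qpos': array([-7.34510614e+01,  1.83482651e+01,  8.96972567e+01,  5.94263521e-04,
        7.20430082e+01, -1.14545426e+00]), 'qvel': array([ 0.02608935, -0.03056021, -0.22065212,  0.01234457, -0.05201191,
        0.01461291]), 'effort': array([-1.44338405e-04, -4.13331449e+01, -2.32510847e+01,  7.28241820e-02,
        4.21863911e-02, -5.81890777e-05]), 'ee_pos': array([ 174.65184906, -547.38473909,  213.2160981 ]), 'ee_rot': array([-1.79911499e+02, -2.33468651e-03,  1.76942074e+01]), 'force': array([-0.65387582,  0.68843131, -0.24249443]), 'torque': array([-0.01909122,  0.01353842, -0.03243796]), 'gripper_force': 0.0, 'gripper_width': 91.10061674068194}
```

View pics/side0.png

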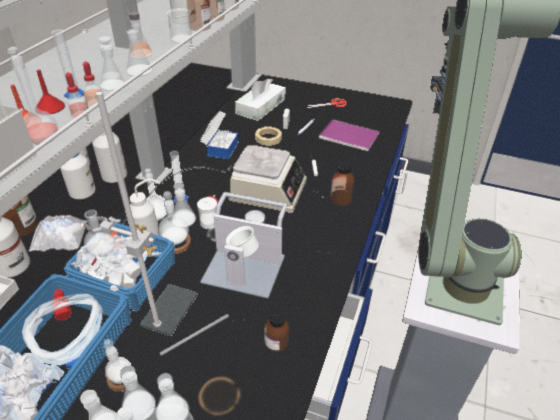

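View pics/top0.png

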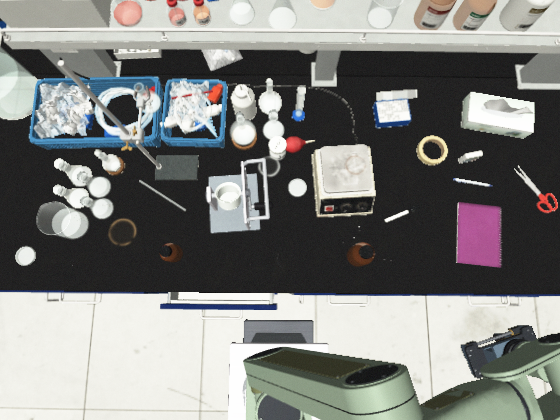

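The stand is near top (235,200) and side (245,250), with its front facing the balance (-y). The brown bottles are at top (170,252) and (361,253). The left one looks smaller. I'll zoom in.

Run:
```python
import cv2
a=cv2.imread("pics/top0.png")[145:275,145:385]; b=cv2.imread("pics/side0.png")[185:355,195:360]
cv2.imwrite("pics/topc.png",cv2.resize(a,(792,429),interpolation=2))
cv2.imwrite("pics/sidec.png",cv2.resize(b,(577,595),interpolation=2))
```

```text
(no output)
```

View pics/topc.png

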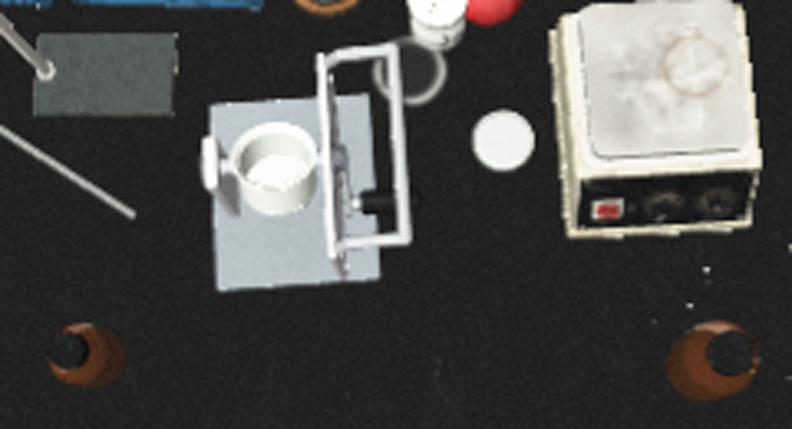

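View pics/sidec.png

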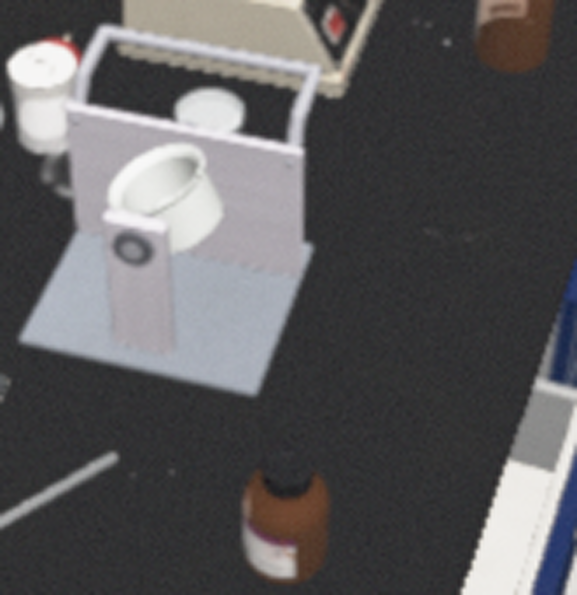

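The stand's front (-x) points to world -y. The grip is at crop (378,203), on the robot side of the centre line, so the lever is negative. The small bottle is the left one, at top crop (69,350) and side crop (289,470). The large bottle is on the right. Next I fit the poses and overlay them.

```bash
cat > h.py <<'E'
import numpy as np,cv2
from scipy.optimize import least_squares
from scipy.spatial.transform import Rotation as R
from workcell import env, grab_frame, camera_model
F=np.diag([1,-1,-1.])
def proj(n,P):
    m=camera_model(n);T=m["T"];P=np.asarray(P,float).reshape(-1,3)
    Rc=F@T[:3,:3].T; K=np.array([[m["fx"],0,m["cx"]],[0,m["fy"],m["cy"]],[0,0,1]])
    return cv2.projectPoints(P,cv2.Rodrigues(Rc)[0],-Rc@T[:3,3],K,m["D"])[0].reshape(-1,2)
def tri(a,b): # top px, side px -> point, residual
    f=lambda p:np.r_[proj("top",p)[0]-a,proj("side",p)[0]-b]
    r=least_squares(f,[500,100,80]);return r.x,r.fun
tc=lambda u:np.array(u,float)/3.3+145
sc=lambda u:np.array(u,float)/3.5+[195,185]
def S(p,q): # stand->world, p=(x,y,yaw)
    c,s=np.cos(p[2]),np.sin(p[2]);return np.atleast_2d(q)@np.array([[c,-s,0],[s,c,0],[0,0,1]]).T+[p[0],p[1],0]
E
cat > fit.py <<'E'
from h import *
T=[((80,-100,12),(209,103)),((-90,-100,12),(367,95)),((-90,100,12),(380,279)),((80,100,12),(218,291)),((-120,-90,175),(394,46)),((-120,90,175),(406,240))]
D=[((80,-100,12),(20,340)),((80,100,12),(258,393)),((-90,100,12),(313,245)),((-120,-90,175),(103,30)),((-120,90,175),(318,70))]
f=lambda p:np.r_[(proj("top",S(p,[t[0] for t in T]))-tc([t[1] for t in T])).ravel(),(proj("side",S(p,[t[0] for t in D]))-sc([t[1] for t in D])).ravel()]
r=least_squares(f,[500,100,1.57]);p=r.x;print("stand",p[:2],np.degrees(p[2]));print(r.fun.reshape(-1,2).round(1).tolist())
for n,a,b in [("handleL",(394,46),(103,30)),("handleR",(406,240),(318,70)),("c",(209,103),(20,340)),("c2",(218,291),(258,393)),("smallcap",(69,350),(289,468))]:
    print(n,*[v.round(1) for v in tri(tc(a),sc(b))])
print("largecap",*[v.round(1) for v in tri(tc((733,352)),np.array([344,171.]))])
E
python3 fit.py
```

```text
stand [612.43369204 162.72780183] 94.78686332660651
[[-0.1, 0.2], [0.5, -0.9], [0.4, -0.3], [-0.6, -0.2], [-0.4, 0.9], [0.0, -0.8], [-0.1, -0.3], [0.2, -0.1], [0.6, -0.5], [0.7, 0.9], [-0.4, 0.5]]
handleL [714.6  49.4 176.5] [-0.  -0.1  0.   0. ]
handleR [530.7  35.8 177.4] [-0.  -0.3  0.3  0.1]
c [705.9 250.5  10.3] [ 0.   0.2 -0.1 -0. ]
c2 [506.7 232.6   9.4] [-0.  -0.2  0.2  0.1]
smallcap [435.8 356.4  99.7] [-0.  -0.2  0.1  0. ]
largecap [ 436.8 -271.1  115.1] [ 0.   0.1 -0.1 -0. ]
```

```bash
cat > fit2.py <<'E'
from h import *
t=np.linspace(0,2*np.pi,73)
def circ(x,y,z,r):return np.c_[x+r*np.cos(t),y+r*np.sin(t),0*t+z]
def fb(r,x0,capz,captop,topb,sideb):
    def f(q):
        x,y,h=q;P=np.r_[circ(x,y,0,r),circ(x,y,h,r)]
        a=proj("top",P);b=proj("side",P)
        return np.r_[a[:,0].min()-topb[0],a[:,0].max()-topb[1],a[:,1].max()-topb[2],b[:,0].min()-sideb[0],b[:,0].max()-sideb[1],b[:,1].max()-sideb[2],proj("top",[x,y,capz])[0]-captop]
    s=least_squares(f,[*x0,75]);print(s.x.round(1),s.fun.round(1))
fb(30,(436,350),110,tc((69,350)),[tc(48)[()],tc(125)[()],tc(388)[()]],[243/3.5+195,330/3.5+195,580/3.5+185])
fb(36,(436,-270),140,tc((733,352)),[tc(666)[()],tc(760)[()],tc(402)[()]],[475/3.5+195,553/3.5+195,72/3.5+185])
p=[612.43,162.73,np.radians(94.787)]
for d in range(-50,1,5):
    a=np.radians(d);g=[[x,-75*np.sin(a),130-75*np.cos(a)] for x in(-136,-110,-76)]
    print(d,((proj("top",S(p,g))-145)*3.3).round(0).tolist())
E
python3 fit2.py
python3 - <<'E'
import cv2
a=cv2.imread("pics/top0.png")[185:225,235:275]
cv2.imwrite("pics/grip.png",cv2.resize(a,(560,560),interpolation=cv2.INTER_CUBIC))
E
```

```text
[437.7 353.5  75.4] [ 0.   0.9 -0.4  0.5  0.4  1.3  0.  -1.1]
[ 435.1 -265.7   87.2] [ 0.5 -0.5 -0.5 -0.4  1.1  0.4  0.1 -0.2]
-50 [[422.0, 221.0], [396.0, 223.0], [361.0, 226.0]]
-45 [[422.0, 218.0], [396.0, 220.0], [361.0, 222.0]]
-40 [[422.0, 214.0], [395.0, 216.0], [361.0, 218.0]]
-35 [[421.0, 210.0], [395.0, 211.0], [361.0, 214.0]]
-30 [[421.0, 205.0], [395.0, 207.0], [361.0, 209.0]]
-25 [[420.0, 200.0], [395.0, 202.0], [361.0, 204.0]]
-20 [[420.0, 194.0], [394.0, 196.0], [360.0, 199.0]]
-15 [[420.0, 189.0], [394.0, 191.0], [360.0, 193.0]]
-10 [[419.0, 183.0], [394.0, 185.0], [360.0, 187.0]]
-5 [[419.0, 177.0], [393.0, 179.0], [360.0, 181.0]]
0 [[418.0, 171.0], [393.0, 173.0], [359.0, 175.0]]
```

View pics/grip.png

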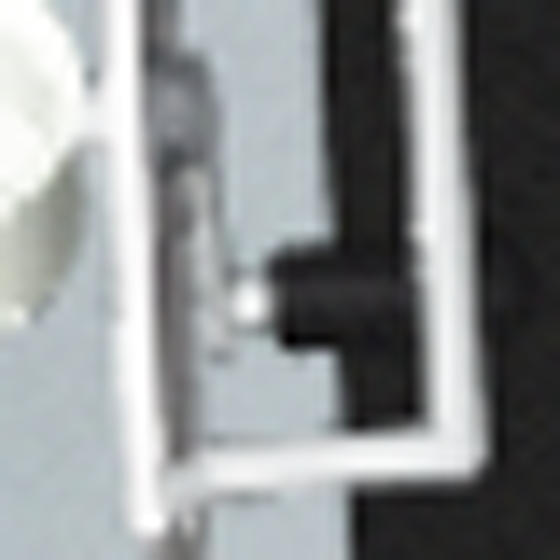

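Results so far:
- **Stand:** origin at (612.4, 162.7), yaw 94.8°. The handle triangulates to z≈177 against 175 expected, and the plate to z≈10 against 12.
- **Lever:** about -25°. The grip centre is at top px (258.6, 206.4).
- **Small bottle:** (437.7, 353.5).
- **Large bottle:** (435, -266).

Next is a helper for the tool-axis offsets.

```bash
cat > tgt.py <<'E'
import sys
from h import *
p=[612.43,162.73,np.radians(94.787)]
def rot(yaw,lean): return R.from_euler("xyz",[180,0,yaw],degrees=True)*R.from_rotvec([0,lean,0],degrees=True)
def show(pos,Rt):
    s=env.state();R0=R.from_euler("xyz",s["ee_rot"],degrees=True);d=np.asarray(pos)-s["ee_pos"]
    print("target",np.round(pos,1),"q",s["qpos"].round(0))
    print("d in present tool axes",R0.inv().apply(d).round(1)," in target axes",Rt.inv().apply(d).round(1)," rotvec",(R0.inv()*Rt).as_rotvec(degrees=True).round(2))
def lever(deg,back,lean=40):  # grasp point 'back' mm behind grip along tool z
    a=np.radians(deg);G=S(p,[-110,-75*np.sin(a),130-75*np.cos(a)])[0];Rt=rot(94.787,lean)
    show(G+(19-back)*Rt.apply([0,0,1]),Rt)
def down(x,y,z,yaw=94.787): show([x,y,z],rot(yaw,0))
eval(sys.argv[1])
E
python3 tgt.py 'lever(-25,150)'; echo '{"sx":[0,0,0,0,0,0,0,0],"sy":[0,0,0,0,0,0,0,0],"sz":[-40,-40,0,0,0,0,0,0],"rx":[0,0,0,0,0,0,0,0],"ry":[0,0,0,0,0,0,0,0],"rz":[8,8,8,8,8,8,8,0]}' > mv.in && python3 drive.py mv.in 91; python3 tgt.py 'lever(-25,150)'
```

```text
target [597.1 -33.4 162.4] q [-73.  18.  90.   0.  72.  -1.]
d in present tool axes [ 558.6 -361.2   51.4]  in target axes [332.6 463.8 345.5]  rotvec [ 26.77  33.62 -73.76]
time_s: 0.9
ee_pos: [174.7, -547.6, 293.5]
ee_rot: [-180.0, 0.0, -38.3]
force: [-0.7, 0.5, 0.2]
gripper_width: 91.1
gripper_force: 0.0
target [597.1 -33.4 162.4] q [-73.  16.  81.   0.  83.  55.]
d in present tool axes [  13.  -665.2  131.5]  in target axes [281.2 463.8 407.1]  rotvec [  45.97   19.96 -126.49]
```

```bash
echo '{"sx":[0,0,0,0,0,0,0,0],"sy":[0,0,0,0,0,0,0,0],"sz":[0,0,0,0,0,0,0,0],"rx":[0,0,0,0,0,0,0,0],"ry":[0,0,0,0,0,0,0,0],"rz":[-8.5,-8.5,-8.5,-8.5,-8.5,-8.5,-8.5,-8.5]}' > mv.in && python3 drive.py mv.in >/dev/null;  echo '{"sx":[0,0,0,0,0,0,0,0],"sy":[0,0,0,0,0,0,0,0],"sz":[0,0,0,0,0,0,0,0],"rx":[0,0,0,0,0,0,0,0],"ry":[0,0,0,0,0,0,0,0],"rz":[-8.5,-8.5,-8.5,-8.5,-8.5,-8.5,-8.5,-5.6]}' > mv.in && python3 drive.py mv.in; python3 tgt.py 'lever(-25,150)'
```

```text
time_s: 2.5
ee_pos: [174.7, -547.7, 293.6]
ee_rot: [-180.0, -0.0, 95.3]
force: [0.5, 0.4, 0.9]
gripper_width: 91.1
gripper_force: 0.0
target [597.1 -33.4 162.4] q [-73.  16.  81.  -0.  83. -79.]
d in present tool axes [473.2 467.8 131.5]  in target axes [281.2 463.8 407.3]  rotvec [-0.18 39.96  0.46]
```

```bash
echo '{"sx":[30,30,30,30,30,30,30,30],"sy":[30,30,30,30,30,30,30,30],"sz":[0,0,0,0,0,0,0,0],"rx":[0,0,0,0,0,0,0,0],"ry":[0,0,0,0,0,0,0,0],"rz":[0,0,0,0,0,0,0,0]}' > mv.in && python3 drive.py mv.in; echo '{"sx":[0,0,0,0,0,0,0,0],"sy":[30,30,30,30,30,30,30,18],"sz":[0,0,0,0,0,0,0,0],"rx":[0,0,0,0,0,0,0,0],"ry":[0,0,0,0,0,0,0,0],"rz":[0,0,0,0,0,0,0,0]}' > mv.in && python3 drive.py mv.in; echo '{"sx":[0,0,0,0,0,0],"sy":[0,0,0,0,0,0],"sz":[0,0,0,0,0,0],"rx":[0,0,0,0,0,0],"ry":[8,8,8,8,8,0],"rz":[0,0,0,0,0,0]}' > mv.in && python3 drive.py mv.in; python3 tgt.py 'lever(-25,150)'
```

```text
time_s: 3.3
ee_pos: [394.6, -287.0, 293.9]
ee_rot: [180.0, 0.0, 95.0]
force: [1.2, -1.2, 0.3]
gripper_width: 91.1
gripper_force: 0.0
time_s: 4.1
ee_pos: [622.9, -269.0, 292.8]
ee_rot: [-180.0, -0.0, 95.0]
force: [1.2, -0.2, 0.4]
gripper_width: 90.7
gripper_force: 0.0
time_s: 4.7
ee_pos: [620.4, -272.9, 288.1]
ee_rot: [-179.6, -40.3, 94.4]
force: [0.2, -0.3, -1.2]
gripper_width: 90.7
gripper_force: 0.0
target [597.1 -33.4 162.4] q [-38.  41.  51.  31. 114. -36.]
d in present tool axes [102.2  -3.1 251.4]  in target axes [103.5  -3.2 250.9]  rotvec [-0.16 -0.28 -0.32]
```

```bash
echo '{"sx":[35,35,33,0,0,0,0,0],"sy":[-1,-1,-1,0,0,0,0,0],"sz":[0,0,0,40,40,40,40,0],"rx":[0,0,0,0,0,0,0,0],"ry":[0,0,0,0,0,0,0,0],"rz":[0,0,0,0,0,0,0,0]}' > mv.in && python3 drive.py mv.in 70;echo '{"sx":[0,0,0],"sy":[0,0,0],"sz":[45,45,0],"rx":[0,0,0],"ry":[0,0,0],"rz":[0,0,0]}' > mv.in && python3 drive.py mv.in; python3 tgt.py 'lever(-25,60)'
python3 - <<'E'
from workcell import env, grab_frame, camera_model
import cv2,numpy as np
a=grab_frame("top")[130:290,160:360];b=grab_frame("side")[150:310,170:370]
cv2.imwrite("pics/pre.png",np.hstack([cv2.resize(a,(400,320)),cv2.resize(b,(400,320))]))
E
```

```text
time_s: 5.5
ee_pos: [599.8, -84.2, 234.8]
ee_rot: [-179.6, -40.1, 94.9]
force: [0.5, -0.1, 0.2]
gripper_width: 70.1
gripper_force: 0.0
time_s: 5.8
ee_pos: [595.3, -27.8, 166.3]
ee_rot: [-179.6, -40.0, 94.9]
force: [0.1, -0.6, 0.3]
gripper_width: 70.5
gripper_force: 0.0
target [592.2  24.2  93.4] q [-23.  31.  87.  35.  84. -38.]
d in present tool axes [-7.   1.9 89.3]  in target axes [-6.9  1.3 89.3]  rotvec [-0.43 -0.05  0.06]
```

View pics/pre.png

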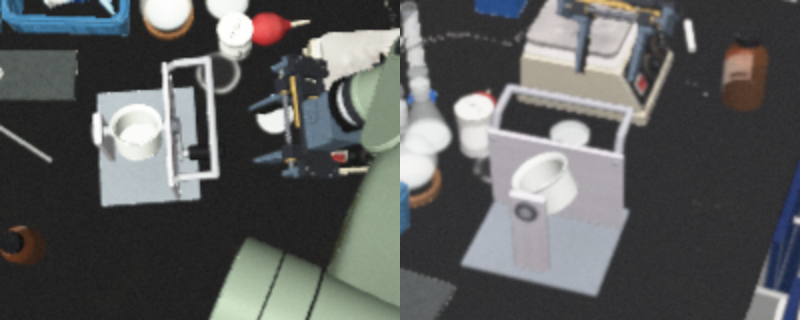

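The fingers straddle the grip line in front of the handle, with tips at left-pane (262,103) and (262,160). The approach is clear, so I go in.

```bash
echo '{"sx":[-7,0,0,0,0],"sy":[2,0,0,0,0],"sz":[0,30,30,30,0],"rx":[0,0,0,0,0],"ry":[0,0,0,0,0],"rz":[0,0,0,0,0]}' > mv.in && python3 drive.py mv.in;  python3 tgt.py 'lever(-25,0)'
```

```text
time_s: 6.4
ee_pos: [594.9, 21.8, 93.8]
ee_rot: [-179.8, -40.0, 94.8]
force: [-0.5, 0.4, 0.9]
gripper_width: 70.0
gripper_force: 0.0
target [589.   62.6  47.5] q [-18.  34.  94.  38.  74. -41.]
d in present tool axes [ 1.7 -2.2 62. ]  in target axes [ 1.7 -2.4 61.9]  rotvec [-0.17 -0.03 -0.02]
```

```bash
echo '{"sx":[1,0,0,0],"sy":[-2,0,0,0],"sz":[20,20,20,0],"rx":[0,0,0,0],"ry":[0,0,0,0],"rz":[0,0,0,0]}' > mv.in && python3 drive.py mv.in;  echo '{"sx":[0,0,0,0,0,0,0,0],"sy":[0,0,0,0,0,0,0,0],"sz":[0,0,0,0,0,0,0,0],"rx":[0,0,0,0,0,0,0,0],"ry":[0,0,0,0,0,0,0,0],"rz":[0,0,0,0,0,0,0,0]}' > mv.in && python3 drive.py mv.in 20 25; python3 tgt.py 'lever(-25,0)'
```

```text
time_s: 6.8
ee_pos: [590.8, 59.9, 50.0]
ee_rot: [180.0, -40.0, 94.8]
force: [0.4, -0.3, 0.4]
gripper_width: 70.0
gripper_force: 0.0
time_s: 7.6
ee_pos: [591.6, 60.3, 50.2]
ee_rot: [179.8, -40.0, 94.8]
force: [4.1, 0.9, 0.2]
gripper_width: 25.6
gripper_force: 25.0
target [589.   62.6  47.5] q [-15.  36.  99.  41.  67. -44.]
d in present tool axes [ 0.2 -2.4  3.7]  in target axes [ 0.2 -2.4  3.7]  rotvec [0.14 0.03 0.01]
```

```bash
for a in -12 0;do python3 tgt.py "lever($a,0)";done
```

```text
target [605.1  64.   42.1] q [-15.  36.  99.  41.  67. -44.]
d in present tool axes [-3.3 13.7  7.9]  in target axes [-3.3 13.7  7.8]  rotvec [0.14 0.03 0.01]
target [620.6  65.3  40.4] q [-15.  36.  99.  41.  67. -44.]
d in present tool axes [-4.3 29.3  9.2]  in target axes [-4.3 29.3  9.1]  rotvec [0.14 0.03 0.01]
```

```bash
echo '{"sx":[-1.2,-1.2,-1.2,-0.3,-0.3,0,0,0],"sy":[5,5,5,5,5,5,0,0],"sz":[1.5,1.5,1.5,0.5,0.5,0,0,0],"rx":[0,0,0,0,0,0,0,0],"ry":[0,0,0,0,0,0,0,0],"rz":[0,0,0,0,0,0,0,0]}' > mv.in && python3 drive.py mv.in;  python3 tgt.py 'lever(0,0)'
```

```text
time_s: 8.4
ee_pos: [614.9, 62.3, 39.9]
ee_rot: [-179.2, -39.9, 94.6]
force: [-9.0, -3.8, -5.1]
gripper_width: 25.3
gripper_force: 24.9
target [620.6  65.3  40.4] q [-14.  39.  95.  40.  68. -42.]
d in present tool axes [2.3 5.9 1.1]  in target axes [2.3 5.9 1.2]  rotvec [-0.67  0.1  -0.14]
```

```bash
echo '{"sx":[0.5,0.5,0,0,0],"sy":[3,3,0,0,0],"sz":[0,0,0,0,0],"rx":[0,0,0,0,0],"ry":[0,0,0,0,0],"rz":[0,0,0,0,0]}' > mv.in && python3 drive.py mv.in;  python3 tgt.py 'lever(0,0)'
```

```text
time_s: 8.9
ee_pos: [619.6, 62.7, 38.8]
ee_rot: [-179.0, -39.8, 94.6]
force: [-9.7, -6.7, -10.6]
gripper_width: 25.5
gripper_force: 25.0
target [620.6  65.3  40.4] q [-14.  39.  94.  40.  69. -42.]
d in present tool axes [3.  1.2 0.3]  in target axes [3.  1.2 0.4]  rotvec [-0.82  0.22 -0.18]
```

```bash
echo '{"sx":[0,0,0,0],"sy":[1,0,0,0],"sz":[0,0,0,0],"rx":[0,0,0,0],"ry":[0,0,0,0],"rz":[0,0,0,0]}' > mv.in && python3 drive.py mv.in - ; echo '{"sx":[0,0,0,0,0,0,0,0],"sy":[0,0,0,0,0,0,0,0],"sz":[0,0,0,0,-20,-30,-40,-50],"rx":[0,0,0,0,0,0,0,0],"ry":[0,0,0,0,0,0,0,0],"rz":[0,0,0,0,0,0,0,0]}' > mv.in && python3 drive.py mv.in 66; echo '{"sx":[0,0,0],"sy":[0,0,0],"sz":[-50,-50,0],"rx":[0,0,0],"ry":[0,0,0],"rz":[0,0,0]}' > mv.in && python3 drive.py mv.in
cat > shot.py <<'E'
from h import *
import sys
p=[612.43,162.73,np.radians(94.787)]
th=np.radians(float(sys.argv[2]));t=np.linspace(0,6.283,13)[:-1]
A=np.c_[33*np.cos(t),33*np.sin(t),12+0*t]  # rim circle in cup frame about shaft
Rx=R.from_rotvec([-th,0,0]).as_matrix() # positive leans to +y
A=A@Rx.T+[0,0,130]
o=[]
for n,(r,c) in {"top":(145,180),"side":(175,180)}.items():
    a=grab_frame(n);q=(proj(n,S(p,A))-[c,r])*4
    a=cv2.resize(a[r:r+100,c:c+100],(400,400),interpolation=cv2.INTER_CUBIC)
    for u in q:cv2.circle(a,tuple(int(v) for v in u+2),2,(0,0,255),-1)
    o.append(a)
cv2.imwrite(f"pics/{sys.argv[1]}.png",np.hstack(o))
E
python3 shot.py up 0;python3 tgt.py 'down(437.7,353.5,49)'
```

```text
time_s: 9.3
ee_pos: [620.2, 62.7, 38.6]
ee_rot: [-179.0, -39.8, 94.5]
force: [-10.1, -6.3, -10.4]
gripper_width: 25.7
gripper_force: 25.0
time_s: 10.1
ee_pos: [633.9, -24.8, 151.4]
ee_rot: [-179.8, -40.0, 94.8]
force: [1.3, -0.1, 0.1]
gripper_width: 65.8
gripper_force: 0.0
time_s: 10.4
ee_pos: [642.7, -93.4, 233.3]
ee_rot: [179.2, -39.6, 95.1]
force: [1.3, 1.3, 0.2]
gripper_width: 66.0
gripper_force: 0.0
target [437.7 353.5  49. ] q [-26.  34.  73.  34.  95. -34.]
d in present tool axes [ 236.9 -165.7  431.5]  in target axes [ 458.7 -164.9  179.3]  rotvec [  0.13 -39.92  -0.  ]
```

View pics/up.png

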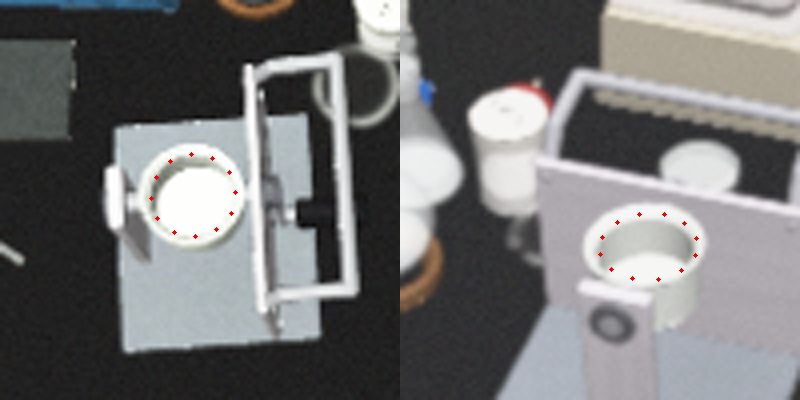

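The cup is upright: the rim ellipse in the top pane is centred at (192,196) and the model dots at (194,195), so they agree within 2 mm. Now the bottle.

```bash
echo '{"sx":[0,0,0,0,0,0],"sy":[0,0,0,0,0,0],"sz":[-40,-40,-20,0,0,0],"rx":[0,0,0,0,0,0],"ry":[-8,-8,-8,-8,-8,0],"rz":[0,0,0,0,0,0]}' > mv.in && python3 drive.py mv.in 91; python3 tgt.py 'down(437.7,353.5,200)'
```

```text
time_s: 11.1
ee_pos: [644.0, -138.7, 310.1]
ee_rot: [-179.9, -0.0, 95.2]
force: [0.3, 0.7, 0.3]
gripper_width: 91.0
gripper_force: 0.0
target [437.7 353.5 200. ] q [-13.  24.  67.   0.  89. -18.]
d in present tool axes [ 508.8 -160.7  110.6]  in target axes [ 507.7 -164.5  110.1]  rotvec [-0.06 -0.04  0.42]
```

```bash
echo '{"sx":[40,40,40,40,40,40,40,40],"sy":[-13,-13,-13,-13,-13,-13,-13,-13],"sz":[0,0,0,0,0,0,0,0],"rx":[0,0,0,0,0,0,0,0],"ry":[0,0,0,0,0,0,0,0],"rz":[0,0,0,0,0,0,0,0]}' > mv.in && python3 drive.py mv.in; echo '{"sx":[40,40,40,40,27,0,0,0],"sy":[-13,-13,-13,-13,-5,0,0,0],"sz":[0,0,0,0,0,40,40,0],"rx":[0,0,0,0,0,0,0,0],"ry":[0,0,0,0,0,0,0,0],"rz":[0,0,0,0,0,0,0,0]}' > mv.in && python3 drive.py mv.in; python3 tgt.py 'down(437.7,353.5,49)'
```

```text
time_s: 11.9
ee_pos: [512.7, 167.6, 308.4]
ee_rot: [-179.7, -0.0, 94.8]
force: [0.7, -0.2, -0.7]
gripper_width: 90.7
gripper_force: 0.0
time_s: 12.7
ee_pos: [438.0, 345.3, 223.2]
ee_rot: [-179.2, 0.4, 94.8]
force: [0.3, -0.9, -0.4]
gripper_width: 90.6
gripper_force: 0.0
target [437.7 353.5  49. ] q [37. 17. 90.  0. 74. 32.]
d in present tool axes [  9.5   3.  174.1]  in target axes [  8.1   0.4 174.2]  rotvec [-0.84  0.44  0.03]
```

```bash
echo '{"sx":[8,0,0,0,0],"sy":[0,0,0,0,0],"sz":[0,35,35,35,0],"rx":[0,0,0,0,0],"ry":[0,0,0,0,0],"rz":[0,0,0,0,0]}' > mv.in && python3 drive.py mv.in; python3 tgt.py 'down(437.7,353.5,49)'
```

```text
time_s: 13.2
ee_pos: [440.0, 355.0, 123.1]
ee_rot: [-179.7, 0.2, 94.8]
force: [-0.2, -0.1, -0.1]
gripper_width: 91.3
gripper_force: 0.0
target [437.7 353.5  49. ] q [38. 22. 98.  0. 60. 33.]
d in present tool axes [-1.1 -2.  74.1]  in target axes [-1.3 -2.4 74.1]  rotvec [-0.31  0.16 -0.03]
```

```bash
echo '{"sx":[-1,0,0,0,0,0],"sy":[-2,0,0,0,0,0],"sz":[0,25,25,23,0,0],"rx":[0,0,0,0,0,0],"ry":[0,0,0,0,0,0],"rz":[0,0,0,0,0,0]}' > mv.in && python3 drive.py mv.in; echo '{"sx":[0,0,0,0,0,0,0,0],"sy":[0,0,0,0,0,0,0,0],"sz":[0,0,0,0,0,0,0,0],"rx":[0,0,0,0,0,0,0,0],"ry":[0,0,0,0,0,0,0,0],"rz":[0,0,0,0,0,0,0,0]}' > mv.in && python3 drive.py mv.in 50 25; python3 tgt.py 'down(437.7,353.5,49)'
```

```text
time_s: 13.8
ee_pos: [440.9, 355.9, 54.7]
ee_rot: [179.8, -0.1, 94.8]
force: [0.0, -0.8, 0.3]
gripper_width: 90.9
gripper_force: 0.0
time_s: 14.6
ee_pos: [438.6, 354.6, 52.6]
ee_rot: [-179.9, 0.0, 94.8]
force: [-3.8, -0.5, 6.5]
gripper_width: 58.3
gripper_force: 25.0
target [437.7 353.5  49. ] q [ 38.  26. 104.   0.  51.  33.]
d in present tool axes [-1.  -1.   3.6]  in target axes [-1.  -1.   3.6]  rotvec [-0.07  0.01  0.  ]
```

```bash
echo '{"sx":[0,0,0,0,0,0,0,0],"sy":[0,0,0,0,0,0,0,0],"sz":[-20,-35,-40,-40,-40,-40,0,0],"rx":[0,0,0,0,0,0,0,0],"ry":[0,0,0,0,0,0,0,0],"rz":[0,0,0,0,0,0,0,0]}' > mv.in && python3 drive.py mv.in; python3 tgt.py 'down(612.9,163.5,265)'
```

```text
time_s: 15.4
ee_pos: [439.3, 354.4, 266.4]
ee_rot: [-180.0, 0.0, 94.8]
force: [-1.3, 0.5, -5.3]
gripper_width: 57.8
gripper_force: 25.0
target [612.9 163.5 265. ] q [38. 16. 86. -0. 79. 33.]
d in present tool axes [-204.7  157.1    1.5]  in target axes [-204.7  157.1    1.4]  rotvec [-0.01  0.04  0.  ]
```

```bash
echo '{"sx":[-15,-30,-30,-30,-30,-30,-30,-10],"sy":[11,23,23,23,23,23,23,8],"sz":[0,0,0,0,0,0,0,0],"rx":[0,0,0,0,0,0,0,0],"ry":[0,0,0,0,0,0,0,0],"rz":[0,0,0,0,0,0,0,0]}' > mv.in && python3 drive.py mv.in; echo '{"sx":[0,0,0],"sy":[0,0,0],"sz":[0,0,0],"rx":[0,0,0],"ry":[0,0,0],"rz":[0,0,0]}' > mv.in && python3 drive.py mv.in;python3 tgt.py 'down(612.9,163.5,215)'
```

```text
time_s: 16.2
ee_pos: [613.9, 159.9, 262.9]
ee_rot: [-179.7, 0.2, 94.6]
force: [-1.3, 0.5, -3.8]
gripper_width: 58.0
gripper_force: 25.0
time_s: 16.5
ee_pos: [611.6, 164.6, 266.4]
ee_rot: [-179.9, -0.0, 94.9]
force: [-0.7, 0.5, -2.5]
gripper_width: 57.9
gripper_force: 25.0
target [612.9 163.5 215. ] q [14. 22. 76.  0. 82.  9.]
d in present tool axes [-1.2  1.3 51.4]  in target axes [-1.2  1.2 51.4]  rotvec [-0.12 -0.01  0.09]
```

```bash
echo '{"sx":[-1,0,0,0],"sy":[1,0,0,0],"sz":[25,25,0,0],"rx":[0,0,0,0],"ry":[0,0,0,0],"rz":[0,0,0,0]}' > mv.in && python3 drive.py mv.in; python3 tgt.py 'down(612.9,163.5,205)'
sed -i 's/^o=\[\]/B=np.c_[30*np.cos(t),30*np.sin(t),0*t]+env.state()["ee_pos"]-[0,0,52.6]\no=[]/; s/^    o.append/    for u in (proj(n,B)-[c,r])*4:cv2.circle(a,tuple(int(v) for v in u+2),2,(0,255,0),-1)\n    o.append/' shot.py; python3 shot.py hover 0
```

```text
time_s: 16.9
ee_pos: [613.4, 163.5, 217.7]
ee_rot: [-180.0, -0.0, 94.9]
force: [0.4, 0.1, -2.2]
gripper_width: 58.0
gripper_force: 25.0
target [612.9 163.5 205. ] q [14. 24. 81.  0. 75.  9.]
d in present tool axes [ 0.1 -0.5 12.7]  in target axes [ 0.1 -0.5 12.7]  rotvec [-0.01 -0.    0.08]
```

View pics/hover.png

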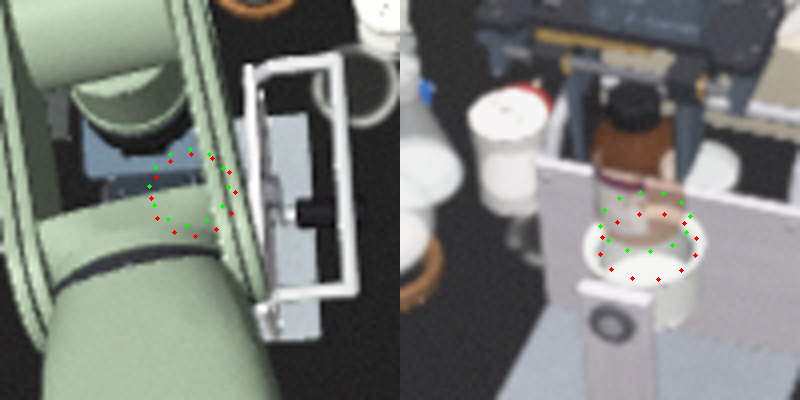

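Run:
```python
from h import *
t=np.linspace(0,6.283,61)
for z,r in((165,30),(240,30),(262,14),(275,14)):
    q=(proj("side",np.c_[613.4+r*np.cos(t),163.5+r*np.sin(t),0*t+z])-[180,175])*4+2
    print(z,"x",q[:,0].min()+400,q[:,0].max()+400,"y",q[:,1].min(),q[:,1].max())
a=cv2.imread("pics/hover.png")[60:290,560:730]
cv2.imwrite("pics/hz.png",cv2.resize(a,None,fx=2.5,fy=2.5))
```

```text
165 x 600.5493407514007 690.3790350165386 y 191.9103768382406 252.2668885232689
240 x 593.9402953707307 687.3329531484671 y 106.12701826243097 165.7341769084088
262 x 617.1446138083784 661.2400405616547 y 95.08478238372822 122.7606460542296
275 x 616.1004580984502 660.5031927830859 y 79.12667326187113 106.71610821821355
```

View pics/hz.png

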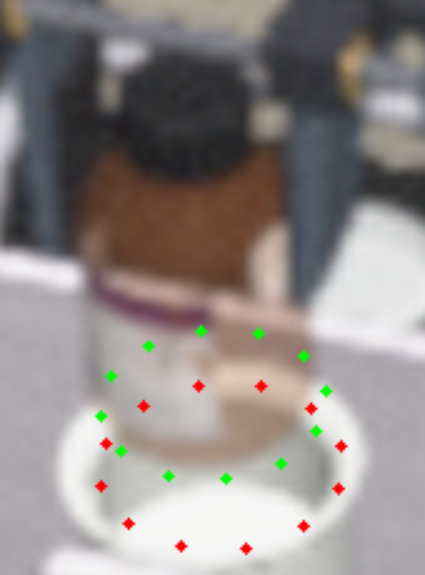

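The bottle hangs over the cup. At 10x zoom its cap centre is at x≈186 (model 195) and the cup rim centre at x≈212 (model 221). The 9-zoomed-px (0.9 px) bias is the same for both, so they are aligned within 1 mm. I'll lower it.

```bash
echo '{"sx":[0,0,0,0,0,0],"sy":[0,0,0,0,0,0],"sz":[10,10,10,8,0,0],"rx":[0,0,0,0,0,0],"ry":[0,0,0,0,0,0],"rz":[0,0,0,0,0,0]}' > mv.in && python3 drive.py mv.in; python3 tgt.py 'down(612.9,163.5,153)'
```

```text
time_s: 17.6
ee_pos: [614.0, 162.5, 179.0]
ee_rot: [-180.0, 0.0, 94.8]
force: [0.1, -0.4, -4.3]
gripper_width: 57.9
gripper_force: 25.0
target [612.9 163.5 153. ] q [14. 25. 84. -0. 71.  9.]
d in present tool axes [ 1.1 -1.  26. ]  in target axes [ 1.1 -1.  26. ]  rotvec [-0.02  0.01 -0.  ]
```

```bash
echo '{"sx":[1,0,0,0,0],"sy":[-0.5,0,0,0,0],"sz":[8,7,6,0,0],"rx":[0,0,0,0,0],"ry":[0,0,0,0,0],"rz":[0,0,0,0,0]}' > mv.in && python3 drive.py mv.in; echo '{"sx":[0,0,0,0],"sy":[0,0,0,0],"sz":[2,2,0,0],"rx":[0,0,0,0],"ry":[0,0,0,0],"rz":[0,0,0,0]}' > mv.in && python3 drive.py mv.in; python3 tgt.py 'down(612.9,163.5,153)'
```

```text
time_s: 18.1
ee_pos: [613.3, 163.5, 158.1]
ee_rot: [-180.0, 0.0, 94.8]
force: [-0.2, 0.5, -3.2]
gripper_width: 58.2
gripper_force: 25.0
time_s: 18.5
ee_pos: [613.4, 163.5, 154.3]
ee_rot: [180.0, 0.0, 94.8]
force: [-0.0, -0.2, -4.2]
gripper_width: 58.2
gripper_force: 25.0
target [612.9 163.5 153. ] q [14. 26. 87. -0. 68.  9.]
d in present tool axes [ 0.  -0.5  1.3]  in target axes [ 0.  -0.5  1.3]  rotvec [0.01 0.01 0.01]
```

Still carrying the weight. I lower it until it touches down.

```bash
echo '{"sx":[0,0,0,0],"sy":[0,0,0,0],"sz":[1,1,0,0],"rx":[0,0,0,0],"ry":[0,0,0,0],"rz":[0,0,0,0]}' > mv.in && python3 drive.py mv.in;echo '{"sx":[0,0,0],"sy":[0,0,0],"sz":[1,0,0],"rx":[0,0,0],"ry":[0,0,0],"rz":[0,0,0]}' > mv.in && python3 drive.py mv.in
```

```text
time_s: 18.9
ee_pos: [613.5, 163.6, 152.4]
ee_rot: [180.0, -0.0, 94.8]
force: [-0.4, 0.4, -2.4]
gripper_width: 58.0
gripper_force: 25.0
time_s: 19.2
ee_pos: [613.5, 163.8, 152.2]
ee_rot: [179.9, -0.0, 94.8]
force: [-2.5, 0.5, 4.3]
gripper_width: 58.1
gripper_force: 25.0
```

Floor contact at TCP z 152.2, as expected. Release and lift.

```bash
echo '{"sx":[0,0,0,0,0,0],"sy":[0,0,0,0,0,0],"sz":[0,0,0,0,0,0],"rx":[0,0,0,0,0,0],"ry":[0,0,0,0,0,0],"rz":[0,0,0,0,0,0]}' > mv.in && python3 drive.py mv.in 85; echo '{"sx":[0,0,0,0,0],"sy":[0,0,0,0,0],"sz":[-15,-30,-40,-40,0],"rx":[0,0,0,0,0],"ry":[0,0,0,0,0],"rz":[0,0,0,0,0]}' > mv.in && python3 drive.py mv.in; python3 tgt.py 'lever(0,150)'; python3 shot.py placed 0
```

```text
time_s: 19.8
ee_pos: [613.4, 163.4, 151.1]
ee_rot: [-180.0, 0.0, 94.8]
force: [-1.0, -0.1, -0.9]
gripper_width: 84.7
gripper_force: 0.0
time_s: 20.3
ee_pos: [616.0, 164.2, 283.1]
ee_rot: [179.3, -0.1, 94.8]
force: [0.7, -0.3, 0.2]
gripper_width: 85.1
gripper_force: 0.0
target [628.6 -30.8 155.4] q [14. 22. 74. -0. 83.  9.]
d in present tool axes [-195.6   -5.4  127.3]  in target axes [-231.8   -3.7  -27.7]  rotvec [ 0.7  39.89  0.26]
```

View pics/placed.png

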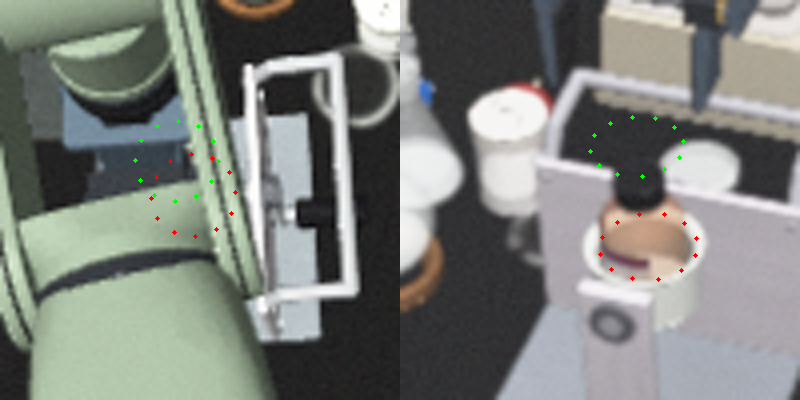

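The bottle stands upright in the cup, with its cap at side-pane (638,185). Back to the lever by the same route.

```bash
echo '{"sx":[-30,-45,-45,-45,-45,-45,-45,-45],"sy":[0,0,0,0,0,0,0,0],"sz":[-15,0,0,0,0,0,0,0],"rx":[0,0,0,0,0,0,0,0],"ry":[0,0,0,0,0,0,0,0],"rz":[0,0,0,0,0,0,0,0]}' > mv.in && python3 drive.py mv.in 70; echo '{"sx":[0,0,0,0,0,0,0],"sy":[0,0,0,0,0,0,0],"sz":[0,0,0,0,0,0,0],"rx":[0,0,0,0,0,0,0],"ry":[8,8,8,8,8,0,0],"rz":[0,0,0,0,0,0,0]}' > mv.in && python3 drive.py mv.in; python3 tgt.py 'lever(0,150)'
```

```text
time_s: 21.2
ee_pos: [641.4, -181.9, 289.1]
ee_rot: [-179.8, -0.1, 94.8]
force: [1.4, -0.1, -0.5]
gripper_width: 70.0
gripper_force: 0.0
time_s: 21.9
ee_pos: [642.0, -180.6, 289.2]
ee_rot: [-179.8, -40.0, 94.6]
force: [0.0, 0.3, 0.9]
gripper_width: 69.9
gripper_force: 0.0
target [628.6 -30.8 155.4] q [-32.  37.  58.  33. 108. -33.]
d in present tool axes [ 29.1  -0.5 199.2]  in target axes [ 29.1  -0.8 199.2]  rotvec [-0.11 -0.   -0.15]
```

```bash
echo '{"sx":[29,0,0,0,0,0,0,0],"sy":[-1,0,0,0,0,0,0,0],"sz":[0,40,40,40,40,40,0,0],"rx":[0,0,0,0,0,0,0,0],"ry":[0,0,0,0,0,0,0,0],"rz":[0,0,0,0,0,0,0,0]}' > mv.in && python3 drive.py mv.in; python3 tgt.py 'lever(0,60)'
```

```text
time_s: 22.7
ee_pos: [628.6, -28.4, 158.1]
ee_rot: [179.9, -39.9, 95.1]
force: [1.4, 0.1, -0.2]
gripper_width: 70.1
gripper_force: 0.0
target [623.8  26.9  86.4] q [-22.  34.  83.  35.  84. -37.]
d in present tool axes [-3.4 -0.1 90.6]  in target axes [-3.5 -0.2 90.6]  rotvec [-0.04  0.11  0.21]
```

```bash
echo '{"sx":[-3,0,0,0,0,0,0,0],"sy":[0,0,0,0,0,0,0,0],"sz":[30,30,30,20,20,18,0,0],"rx":[0,0,0,0,0,0,0,0],"ry":[0,0,0,0,0,0,0,0],"rz":[0,0,0,0,0,0,0,0]}' > mv.in && python3 drive.py mv.in; python3 tgt.py 'lever(0,0)';  echo '{"sx":[0,0,0,0,0,0,0,0],"sy":[0,0,0,0,0,0,0,0],"sz":[0,0,0,0,0,0,0,0],"rx":[0,0,0,0,0,0,0,0],"ry":[0,0,0,0,0,0,0,0],"rz":[0,0,0,0,0,0,0,0]}' > mv.in && python3 drive.py mv.in 20 25; for a in 0 10 20 30;do python3 tgt.py "lever($a,0)";done
```

```text
time_s: 23.5
ee_pos: [622.3, 61.7, 43.1]
ee_rot: [179.7, -39.9, 95.0]
force: [0.2, 0.6, 0.9]
gripper_width: 70.0
gripper_force: 0.0
target [620.6  65.3  40.4] q [-14.  39.  94.  41.  68. -42.]
d in present tool axes [ 1.2 -1.5  4.5]  in target axes [ 1.1 -1.4  4.5]  rotvec [0.15 0.09 0.15]
time_s: 24.3
ee_pos: [620.7, 62.3, 41.5]
ee_rot: [-180.0, -40.0, 94.8]
force: [-1.0, -0.2, 0.4]
gripper_width: 25.4
gripper_force: 25.0
target [620.6  65.3  40.4] q [-14.  39.  95.  41.  68. -42.]
d in present tool axes [1.6 0.2 2.7]  in target axes [1.6 0.2 2.7]  rotvec [-0.01 -0.   -0.02]
target [633.6  66.4  41.6] q [-14.  39.  95.  41.  68. -42.]
d in present tool axes [ 2.4 13.2  1.8]  in target axes [ 2.4 13.2  1.8]  rotvec [-0.01 -0.   -0.02]
target [646.2  67.4  45. ] q [-14.  39.  95.  41.  68. -42.]
d in present tool axes [ 4.5 25.8 -0.8]  in target axes [ 4.5 25.8 -0.8]  rotvec [-0.01 -0.   -0.02]
target [658.   68.4  50.5] q [-14.  39.  95.  41.  68. -42.]
d in present tool axes [ 8.1 37.7 -5. ]  in target axes [ 8.1 37.7 -5. ]  rotvec [-0.01 -0.   -0.02]
```

The lever reads 0.2 mm off zero. Swinging slowly to 30°.

```bash
echo '{"sx":[0,0.2,0.2,0.3,0.4,0.5,0.5,0.6],"sy":[3,3,3,3,3,3,3,3],"sz":[0,-0.2,-0.3,-0.4,-0.5,-0.5,-0.6,-0.7],"rx":[0,0,0,0,0,0,0,0],"ry":[0,0,0,0,0,0,0,0],"rz":[0,0,0,0,0,0,0,0]}' > mv.in && python3 drive.py mv.in; echo '{"sx":[0.6,0.7,0.8,0.8,0.8,0,0,0],"sy":[3,3,3,3,3,0,0,0],"sz":[-0.7,-0.8,-0.9,-1,-1,0,0,0],"rx":[0,0,0,0,0,0,0,0],"ry":[0,0,0,0,0,0,0,0],"rz":[0,0,0,0,0,0,0,0]}' > mv.in && python3 drive.py mv.in; python3 tgt.py 'lever(30,0)'
```

```text
time_s: 25.1
ee_pos: [639.4, 63.9, 41.6]
ee_rot: [-179.1, -39.9, 94.5]
force: [-9.4, -2.3, -7.9]
gripper_width: 25.1
gripper_force: 25.0
time_s: 25.9
ee_pos: [655.5, 65.5, 47.9]
ee_rot: [-179.3, -40.0, 94.6]
force: [-7.3, 0.2, -7.7]
gripper_width: 25.6
gripper_force: 24.9
target [658.   68.4  50.5] q [-13.  41.  89.  40.  71. -39.]
d in present tool axes [ 3.7  2.7 -0.3]  in target axes [ 3.7  2.7 -0.3]  rotvec [-0.55  0.05 -0.17]
```

```bash
echo '{"sx":[0.8,0.8,0,0,0],"sy":[1.5,1.4,0,0,0],"sz":[-0.4,-0.4,0,0,0],"rx":[0,0,0,0,0],"ry":[0,0,0,0,0],"rz":[0,0,0,0,0]}' > mv.in && python3 drive.py mv.in; python3 tgt.py 'lever(30,0)'
```

```text
time_s: 26.4
ee_pos: [658.3, 65.8, 48.9]
ee_rot: [-179.3, -39.9, 94.6]
force: [-7.4, -1.9, -8.7]
gripper_width: 25.2
gripper_force: 24.9
target [658.   68.4  50.5] q [-13.  41.  88.  40.  71. -38.]
d in present tool axes [ 3.1 -0.1  0.4]  in target axes [ 3.1 -0.1  0.5]  rotvec [-0.56  0.14 -0.17]
```

```bash
echo '{"sx":[0,0,0,0,0],"sy":[0,0,0,0,0],"sz":[0,0,0,0,0],"rx":[0,0,0,0,0],"ry":[0,0,0,0,0],"rz":[0,0,0,0,0]}' > mv.in && python3 drive.py mv.in 62; echo '{"sx":[0,0,0,0,0,0,0,0],"sy":[0,0,0,0,0,0,0,0],"sz":[-20,-30,-40,-50,-50,-50,0,0],"rx":[0,0,0,0,0,0,0,0],"ry":[0,0,0,0,0,0,0,0],"rz":[0,0,0,0,0,0,0,0]}' > mv.in && python3 drive.py mv.in; python3 shot.py final 30
```

```text
time_s: 26.9
ee_pos: [662.9, 66.6, 53.5]
ee_rot: [179.9, -40.0, 94.9]
force: [0.2, 0.3, 0.0]
gripper_width: 61.0
gripper_force: 0.0
time_s: 27.7
ee_pos: [675.7, -88.0, 237.5]
ee_rot: [179.9, -39.9, 94.8]
force: [0.3, 0.0, -0.9]
gripper_width: 61.7
gripper_force: 0.0
```

View pics/final.png

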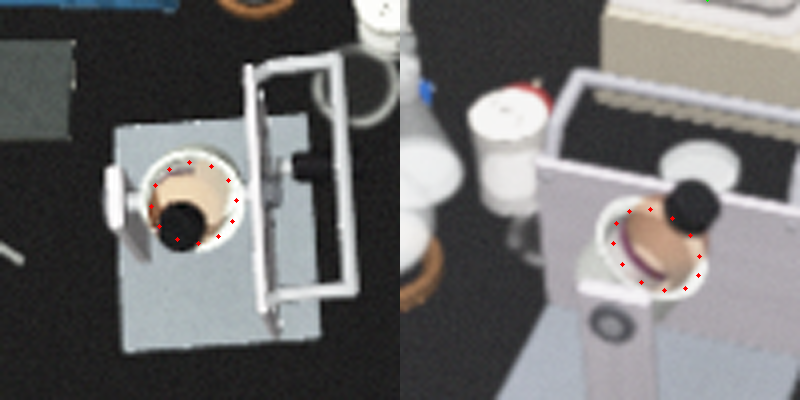

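The bottle leans with the cup. The grip is at top-pane (315,167), and the model rim at 30° agrees. The arm sprang back on release, so I check the angle more finely.

Run:
```python
from h import *
p=[612.43,162.73,np.radians(94.787)]
def row(img):  # img 4x crop; grip dark band over plate, cols 293..307
    o=[]
    for c in range(294,307):
        g=img[120:290,c].mean(1); w=np.clip(110-g,0,None); o.append(120+(w*np.arange(170)).sum()/w.sum())
    return np.median(o)
for n in("up","final"):print(n,row(cv2.imread(f"pics/{n}.png")[:,:400]).round(1))
for d in(-3,0,3,24,27,30,33,36):
    a=np.radians(d);q=(proj("top",S(p,[-80,-75*np.sin(a),130-75*np.cos(a)]))-[180,145])*4+1.5
    print(d,q.round(1))
print(env.state()["time_s"])
```

```text
up nan
final 167.1
-3 [[301.9 217.9]]
0 [[301.6 213.4]]
3 [[301.3 208.8]]
24 [[298.9 176.1]]
27 [[298.5 171.5]]
30 [[298.1 167. ]]
33 [[297.7 162.4]]
36 [[297.3 158. ]]
27.8<stdin>:6: RuntimeWarning: invalid value encountered in scalar divide
```

The image puts the lever at 30.0°. Handing in.

```bash
python3 -c "
from workcell import env, grab_frame, camera_model
print(env.job_done())"
```

```text
the job is handed in; nothing more can be done
None
```

The job is handed in at about 28 s: the small bottle stands in the cup, the lever measures 30° in the top camera image, the arm is clear of everything, and I never touched the large bottle; the hand-in printed no verdict.

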